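# Park the date stamp in its sprung dock

## Task

Put the date stamp that stands out in the middle of the table (not the spare one over by the toggle clamp) away in its spring dock: press the sprung jaw back and set the stamp upright in the gap between the jaw and the low fixed stop, flat on the dock's floor and with its longer side reaching from stop to jaw, so that the jaw holds it when you let go. Leave the label roll and the beaker beside it where they stand.

Things in the scene. Friction and masses are not known exactly. Their poses are not given: they have to be found in the camera images.
- date_stamp: Loose hand stamp standing upright in the middle of the table, 26 (x) x 45 (y) x 74 mm, 70 g: black foot 26 x 42 mm, to 24 mm high; neck 18 x 34 mm from 24 to 44 mm; red head 22 (x) x 44 (y) mm from 44 to 74 mm. Grip the head across its 22 mm width (x). Origin: centre of the underside; z up. Either way round is right in the dock.
- stamp_dock: Spring dock fixed on the table: grey plate 150 x 76 x 10 mm with a low dark stop, a taller grey jaw and a 44 mm high spring housing behind it. Origin: on the table, below the centre of the stamp's final place; x points from stop to jaw, z up. Floor 10 mm above the origin, with side lips 5 mm high at y = +-24.5 mm. Gap between stop and jaw: 26 mm at rest, 42 with the stamp in, 66 at most.
- stop_top (a point): Middle of the inner top edge of the dock's fixed stop: at x = -21, z = 22 mm in the dock's frame, 12 mm above the dock's floor. The stop is 44 mm wide and 12 mm thick.
- jaw_top (a point): Middle of the top edge of the jaw's upright flat face, 40 mm above the dock's floor, 40 mm wide; moves with the jaw; at rest at x = +5 mm in the dock's frame. With one hand: hold the stamp's foot above the stop but below this edge, push the jaw back with it, lower the stamp into the gap and let go; the jaw then pushes it against the stop.
- dock_jaw (a joint): Travel of the sprung jaw in m: 0 at rest, grows to 0.040 as it is pressed back along the dock's +x; 0.016 when the stamp stands in its place. The spring pushes it back with 3 N at rest to 5.4 N fully back.
- label_roll: Roll of stickers lying flat, 81 mm across, 30 mm high. In the middle of the table; a bystander, to be left alone. Origin: centre of the underside.
- steel_beaker: Plain round metal beaker, 70 mm across, 69 mm high. In the middle of the table; a bystander, to be left alone. Origin: centre of the underside.
Things that resemble listed ones, but are neither listed nor needed, are in the scene too. Of the things like the date_stamp, leave any that is green or turquoise; of the rest the smaller one is meant.

How it is judged:
By the outcome, as a careful person would: the job done as asked, in the order asked, and still so for the second after the job is handed in, with the robot touching nothing.
It also fails if it takes over 32 s, if anything falls off the work surface, if the arm or the gripper's body presses on something with over 40 N, if the wrist force passes 120 N, or if a joint passes its speed limit or range.

## Robot

A 7-joint arm with a two-finger parallel gripper is mounted at the origin on a cart in front of the work surface, level with it; the furniture and walls round the work are solid. World frame = base frame: x ahead of the robot, y to its left, z up, the work surface at z = 0. Lengths are in m, angles in rad, forces in N, time in s.
With the tool pointing down it reaches from about 0.425 to 0.875 m from the base axis. Payload 8.4 kg.
Tool frame: the origin (TCP) lies midway between the tips of the shut fingers; the grasp point (between the pads) lies 19 mm behind it; z points along the fingers, y is the line along which they close (so a half turn about z gives the same grasp; the last joint's range is limited). The gripper opens to 85 mm and grips with 20 to 120 N. Pads are 22 mm wide; open, the fingers measure 114 mm over their backs; the gripper's body (76 mm by 85 mm) begins 54 mm behind the grasp point. The pads swing forward as they close: fully open they stand 13 mm farther back than shut.
Start: joints at [-0.099, 0.333, 0.04, 1.465, -0.013, 1.343, -0.059], TCP at [0.65, -0, 0.231] pointing down, gripper open.
Joint ranges: [-2.58, 2.58], [-0.38, 2.09], [-1.3, 1.39], [0.25, 2.4], [-1.5, 4.64], [0.08, 2.09], [-2.65, 2.65]. Speed limits (rad/s): [2.22, 2.22, 2.79, 2.79, 3.14, 3.14, 3.14].

## Interface

Orientations are given as a unit quaternion [x, y, z, w].
In Python, from workcell import readout, vision, robot gives the robot as it stands.
- The arm moves only by the shell command python3 -m pendant 'ROWS'. ROWS is a JSON object of lists of equal length, an entry for each row: "translation": the shift along the world's x, y, z in m, a list of three; "rot": the turn, a rotation vector about the world's x, y, z in degrees, a list of three; "claw": the closure, from -1 (fully open) to 1 (shut), so that 0 is half open. A call has 1 to 20 rows; each row shifts and turns the commanded pose from where the row before left it; what a row does not reach is not made up. A row lasts 1/8 s, in which the tool goes at most 62.5 mm and 10.7 degrees, less where a joint would pass 70% of its speed; a pose out of reach is approached as far as the arm can. A call is refused whole if a number of a shift passes 0.0625 or a number of a turn 10.7, either way. A call with a gripper value outside its range is refused whole. The fingers move at their own pace and stop on an object; the grip force is fixed at half the most. Time passes only in rows, so rows that do not move let the fingers close. It gives the time, the measured TCP pose, the force, the opening and the grip force at its end, in the units of the state.
- readout.get_state(): the state, without advancing time (a new reading comes with each control period).
- vision.snapshot(name): name is "scene" or "side" or "wrist"; returns (picture, depth): 400x640x3 uint8, red, green, blue; 400x640 float32, m along the optical axis (not along the pixel's ray), 0 where there is no reading.
- vision.camera_info(name): a dict with "mtx" (3x3 intrinsics, pixels), "rvec" (rotation vector, rad) and "tvec" (3), from world to camera coordinates, as OpenCV has them; the wrist camera has in their place "hand_eye" (4x4, takes a point from camera to tool coordinates, whose origin is the TCP and whose axes are the flange's). Camera axes: x right, y down, z forward; pixel columns grow to the right and rows downward; lengths in m; the calibration is good to about 2 mm. A picture is of the moment at which its call begins: read the wrist's pose just before it. camera_info takes no time and is no camera call.
- robot.job_done(): hands the job in; it is judged then, once.
Trained networks look in the newest picture that a camera, given by its name, has taken for a name from the list of things; names that differ only in an ending like _2 or _b are one class to them, and where a whole thing is asked for, a point or a joint stands for the part that bears it (a point fixed in the world has none). Each returns a list of dicts, best first, with "confidence" (0 to 1); they miss things now and then, are a little off and sometimes report something else, mostly with a low value. They report only what shows in the picture. A call takes as long as a camera call. They do not tell look-alikes from the thing itself.
- vision.look_for(camera, target): "at" ([x, y, z] in m, in world coordinates, good to about 4 mm: the middle of the surface that is visible of it).
- vision.cut_out(camera, target): "pixels" (400x640 bool, what is visible of it).
The state is a dict: "t": time; "joint_pos": joint angles; "joint_velocities": joint speeds; "tau": joint torques, N m; "tcp_pos": TCP position; "tcp_rot": TCP orientation; "wrist_force": force on the tool from outside, world axes, zero at the start; "wrist_torque": the same for the moment, N m; "width": finger opening in m; "grasp_force": force on a finger pad.
Only numpy, scipy, OpenCV 4.12 (cv2) and the standard library are available. Lean on these libraries where they do the work, as an engineer would, in place of code of your own. Each camera call takes 0.05 s, during which the arm holds its last target. There are 200 camera calls.

## Working session

There is one attempt and no reset: what is moved stays moved. The work goes in short steps, Python scripts to look and compute and a shell command to move; the robot and the scene stay as the last step left them, time stands still between calls to the robot, and variables do not carry over. Pictures are saved under pics/ and viewed, at most 10 in all, crops included, and the job is handed in when it is done.

```bash
mkdir -p pics; cat > h.py <<'E'
import numpy as np, cv2
from workcell import readout, vision, robot
from scipy.spatial.transform import Rotation as R
def cloud(name):
    s=readout.get_state(); p,d=vision.snapshot(name); c=vision.camera_info(name); K=np.array(c["mtx"])
    v,u=np.mgrid[:400,:640]; P=np.stack([(u-K[0,2])/K[0,0]*d,(v-K[1,2])/K[1,1]*d,d],-1)
    if "hand_eye" in c:
        H=np.array(c["hand_eye"]); P=P@H[:3,:3].T+H[:3,3]; P=P@R.from_quat(s["tcp_rot"]).as_matrix().T+s["tcp_pos"]
    else:
        Rm=cv2.Rodrigues(np.array(c["rvec"],float))[0]; P=(P-np.array(c["tvec"]).ravel())@Rm
    P[d==0]=np.nan
    return p,P
def save(p,n): cv2.imwrite("pics/"+n,np.ascontiguousarray(p[...,::-1]))
E
python3 - <<'E'
from h import *
print(readout.get_state())
for n in ["scene","side"]:
    p,P=cloud(n); save(p,n+"0.png"); np.save(n+"P.npy",P)
    for t in ["date_stamp","stamp_dock","stop_top","jaw_top","label_roll","steel_beaker"]:
        for r in vision.look_for(n,t): print(n,t,np.round(r["at"],3),round(r["confidence"],2))
E
```

```text
{'t': 0.0, 'joint_pos': array([-0.0992303 ,  0.33388933,  0.0398789 ,  1.46627333, -0.01343003,
        1.34329723, -0.05851472]), 'joint_velocities': array([ 2.21014376e-05, -2.23569976e-03,  5.81027568e-04, -3.66337825e-04,
        8.25519719e-04,  5.51101469e-04,  1.72385092e-04]), 'tau': array([ 4.63630895e-04, -6.58554840e+01,  1.36586554e+00, -4.05554795e+01,
        1.68904377e-02,  1.27170872e-02, -1.99809978e-05]), 'tcp_pos': array([ 6.49543489e-01, -1.60306480e-06,  2.30434264e-01]), 'tcp_rot': array([ 7.07111252e-01,  7.07101858e-01, -5.93875194e-04, -5.36901171e-04]), 'wrist_force': array([-0.0247334 ,  0.07130444,  0.35778973]), 'wrist_torque': array([0.04171876, 0.01943271, 0.00834966]), 'grasp_force': 0.0, 'width': 0.08556019070673491}
scene date_stamp [0.371 0.199 0.054] 0.86
scene date_stamp [0.515 0.047 0.04 ] 0.8
scene date_stamp [0.536 0.208 0.069] 0.57
scene date_stamp [0.459 0.123 0.04 ] 0.56
scene stamp_dock [ 0.577 -0.164  0.022] 0.93
scene stamp_dock [0.529 0.306 0.045] 0.35
scene stop_top [ 0.577 -0.164  0.022] 0.54
scene jaw_top [ 0.581 -0.159  0.037] 0.6
scene label_roll [0.621 0.065 0.028] 0.8
scene steel_beaker [0.53  0.307 0.046] 0.83
scene steel_beaker [ 0.58  -0.164  0.035] 0.53
side date_stamp [0.536 0.234 0.052] 0.84
side date_stamp [0.519 0.066 0.054] 0.8
side date_stamp [0.458 0.143 0.04 ] 0.7
side date_stamp [0.372 0.215 0.054] 0.65
side stamp_dock [ 0.595 -0.143  0.012] 0.96
side stop_top [ 0.596 -0.137  0.012] 0.89
side jaw_top [ 0.587 -0.141  0.028] 0.57
side label_roll [0.641 0.082 0.031] 0.54
side steel_beaker [0.53  0.34  0.049] 0.59
```

View pics/scene0.png

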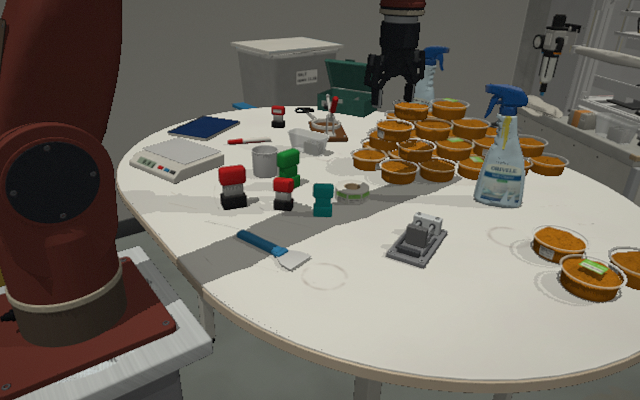

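View pics/side0.png

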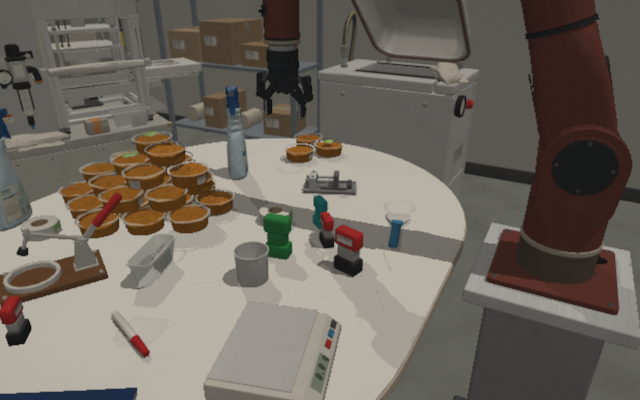

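Scene picture: five stamps. Large red (233,187), small red (283,193), green (288,165), turquoise (323,198), and a far red one by the clamp (278,115), which is the spare. Green and turquoise are excluded, so the smaller of the two middle red ones fits: (283,193), at about (0.46, 0.135). The dock is at (418,240). I'll confirm this in a crop and measure.

```bash
python3 - <<'E'
from h import *
im=cv2.imread("pics/scene0.png")
a=cv2.resize(im[140:220,210:350],None,fx=4,fy=4,interpolation=cv2.INTER_CUBIC)
b=cv2.resize(im[200:275,375:465],None,fx=4,fy=4,interpolation=cv2.INTER_CUBIC)
o=np.zeros((320+0,560,3),np.uint8); o[:]=a; o2=np.zeros((300,560,3),np.uint8); o2[:,:360]=b[:300]
cv2.imwrite("pics/c.png",np.vstack([o,o2])[:600])
for n in ["scene","side"]:
    P=np.load(n+"P.npy"); 
    for nm,c,r in [("small",(.457,.135),.035),("big",(.37,.207),.04),("green",(.536,.222),.04),("turq",(.517,.057),.035),("dock",(.585,-.155),.1)]:
        m=(np.hypot(P[...,0]-c[0],P[...,1]-c[1])<r)&(P[...,2]>.006)
        q=P[m]; zt=np.percentile(q[:,2],98); t=q[q[:,2]>zt-.006] if nm!="dock" else q
        print(n,nm,len(q),"zmax",zt.round(3),cv2.minAreaRect((t[:,:2]*1000).astype(np.float32)),cv2.minAreaRect((q[:,:2]*1000).astype(np.float32)))
E
```

```text
scene small 589 zmax 0.074 ((466.2939758300781, 128.1291961669922), (21.318161010742188, 43.98271179199219), 46.12583923339844) ((465.43096923828125, 127.09561157226562), (24.021787643432617, 44.17496871948242), 44.1058464050293)
scene big 1016 zmax 0.096 ((378.8090515136719, 201.4495086669922), (27.353532791137695, 55.74751281738281), 73.57783508300781) ((377.0142517089844, 197.38047790527344), (34.24359893798828, 59.02293014526367), 67.31294250488281)
scene green 626 zmax 0.096 ((540.2633666992188, 218.02098083496094), (56.59248733520508, 26.478845596313477), 9.904004096984863) ((539.0761108398438, 217.1932830810547), (32.19243621826172, 59.193687438964844), 88.72073364257812)
scene turq 599 zmax 0.074 ((520.2619018554688, 53.16025924682617), (20.436479568481445, 43.4046745300293), 53.74460983276367) ((520.3659057617188, 53.32524490356445), (28.245826721191406, 43.963478088378906), 58.20597457885742)
scene dock 1860 zmax 0.05 ((596.9982299804688, -155.7906494140625), (152.91204833984375, 75.92576599121094), 22.633474349975586) ((596.9982299804688, -155.7906494140625), (152.91204833
[... 483 characters left out ...]
94320678711)
side green 1048 zmax 0.098 ((538.6865234375, 224.36056518554688), (56.56456756591797, 27.238603591918945), 12.550440788269043) ((538.5090942382812, 223.99583435058594), (58.561546325683594, 35.14457321166992), 10.459104537963867)
side turq 311 zmax 0.076 ((520.2941284179688, 60.63629913330078), (20.071990966796875, 44.44145965576172), 49.43055725097656) ((521.2684326171875, 61.08300018310547), (22.900537490844727, 47.97193908691406), 51.36894226074219)
side dock 827 zmax 0.051 ((596.6488037109375, -148.2882080078125), (150.32847595214844, 78.43221282958984), 25.006746292114258) ((596.6488037109375, -148.2882080078125), (150.32847595214844, 78.43221282958984), 25.006746292114258)
```

View pics/c.png

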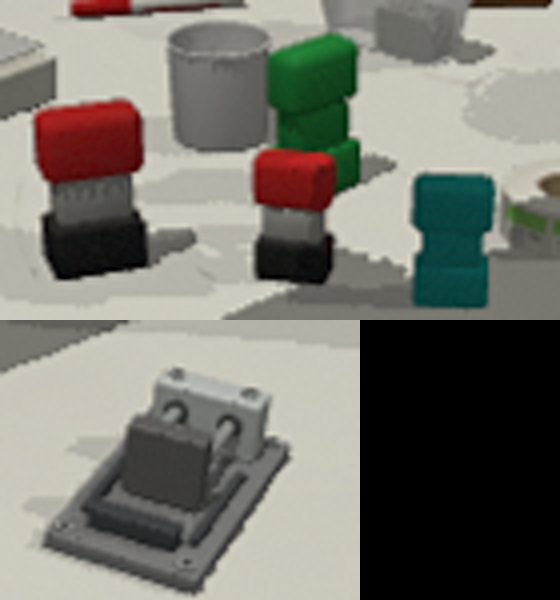

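The small red stamp is 74 mm high and stands at about (0.466, 0.130), short axis at about 45°. The dock is at about (0.597, -0.152), x axis at about 24°, with the stop on the robot's side. I'll move above the stamp and check with the wrist camera.

```bash
python3 -m pendant '{"translation":[[-0.037,0.026,0],[-0.037,0.026,0],[-0.037,0.026,0],[-0.037,0.026,0],[-0.036,0.026,0],[0,0,0],[0,0,0]],"rot":[[0,0,9],[0,0,9],[0,0,9],[0,0,9],[0,0,9],[0,0,0],[0,0,0]],"claw":[-0.3,-0.3,-0.3,-0.3,-0.3,-0.3,-0.3]}'
python3 - <<'E'
from h import *
s=readout.get_state(); M=R.from_quat(s["tcp_rot"]).as_matrix(); print("tool y deg",np.degrees(np.arctan2(M[1,1],M[0,1])),M[:,2])
p,P=cloud("wrist"); save(p,"w1.png")
m=(np.hypot(P[...,0]-.466,P[...,1]-.131)<.035)&(P[...,2]>.006)&(P[...,2]<.09)
q=P[m]; zt=np.percentile(q[:,2],98); t=q[abs(q[:,2]-zt)<.005]; print(len(t),zt,cv2.minAreaRect((t[:,:2]*1000).astype(np.float32)))
E
```

```text
t: 1.58
tcp_pos: [0.4664, 0.1296, 0.2316]
tcp_rot: [0.383, 0.924, 0.0, 0.0]
wrist_force: [-0.3, -0.8, 0.3]
width: 0.0555
grasp_force: 0.0
tool y deg 44.921309405517725 [ 8.21776786e-04 -1.38692038e-04 -9.99999653e-01]
847 0.07561764896632321 ((465.7076110839844, 130.42784118652344), (20.951152801513672, 43.50867462158203), 44.41538619995117)
```

View pics/w1.png

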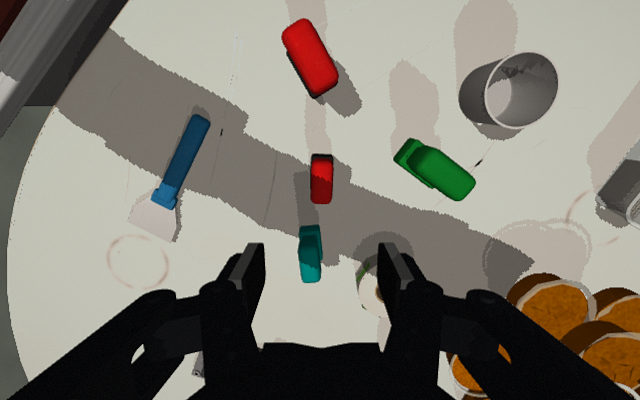

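The wrist view shows the small red stamp at (321,179), centred between the fingers. It measures (0.4657, 0.1304) at 44.4°, top 0.075. I'll descend and grip.

```bash
python3 -m pendant '{"translation":[[-0.001,0.001,-0.045],[0,0,-0.05],[0,0,-0.05],[0,0,-0.046],[0,0,0],[0,0,0],[0,0,0],[0,0,0],[0,0,0],[0,0,0],[0,0,0],[0,0,0.03],[0,0,0.05],[0,0,0.05],[0,0,0]],"rot":[[0,0,-0.5],[0,0,0],[0,0,0],[0,0,0],[0,0,0],[0,0,0],[0,0,0],[0,0,0],[0,0,0],[0,0,0],[0,0,0],[0,0,0],[0,0,0],[0,0,0],[0,0,0]],"claw":[-0.3,-0.3,-0.3,-0.3,-0.3,1,1,1,1,1,1,1,1,1,1]}'
```

```text
t: 3.5
tcp_pos: [0.4675, 0.1319, 0.1754]
tcp_rot: [0.387, 0.922, 0.003, 0.003]
wrist_force: [0.2, -0.0, -1.8]
width: 0.0209
grasp_force: 59.0
```

```bash
python3 -m pendant '{"translation":[[0.0043,-0.0292,0.002],[0.0043,-0.0292,0.002],[0.0043,-0.0292,0.002],[0.0043,-0.0292,0.002],[0.0043,-0.0292,0.002],[0.0043,-0.0292,0.002],[0.0043,-0.0292,0.002],[0.0043,-0.0292,0.002],[0.0043,-0.0292,0.002],[0.0043,-0.0292,0.002],[0.0043,-0.0292,0.002],[0,0,0],[0,0,0],[0,0,0]],"rot":[[0,0,-10],[0,0,-10],[0,0,-10],[0,0,-10],[0,0,-10],[0,0,-10],[0,0,-10],[0,0,-10],[0,0,-10],[0,0,-10],[0,0,-10],[0,0,0],[0,0,0],[0,0,0]],"claw":[1,1,1,1,1,1,1,1,1,1,1,1,1,1]}'
python3 - <<'E'
from h import *
s=readout.get_state(); M=R.from_quat(s["tcp_rot"]).as_matrix(); print("tool y deg",np.degrees(np.arctan2(M[1,1],M[0,1])),M[:,2])
p,P=cloud("wrist"); save(p,"w2.png"); np.save("w2P.npy",P)
m=(np.hypot(P[...,0]-.597,P[...,1]+.152)<.1)&(P[...,2]>.005)&(P[...,2]<.06); q=P[m]
print(len(q),cv2.minAreaRect((q[:,:2]*1000).astype(np.float32)), "z hist",np.histogram(q[:,2],bins=np.arange(.004,.062,.003)))
for t in ["stamp_dock","stop_top","jaw_top"]:
    for r in vision.look_for("wrist",t): print(t,np.round(r["at"],4),round(r["confidence"],2))
E
```

```text
t: 5.25
tcp_pos: [0.5123, -0.1891, 0.1922]
tcp_rot: [0.977, 0.213, -0.0, -0.0]
wrist_force: [0.3, -0.2, -0.3]
width: 0.0205
grasp_force: 59.0
tool y deg -65.34665947794151 [-1.26569639e-04  4.69055563e-04 -9.99999882e-01]
12282 ((598.3102416992188, -154.28079223632812), (150.18702697753906, 76.03477478027344), 22.684127807617188) z hist (array([   0, 1761, 5245,  719,  227,  180,  379,   22,   85,  712,  416,
         66,  194, 1350,  232,  684,   10,    0,    0]), array([0.004, 0.007, 0.01 , 0.013, 0.016, 0.019, 0.022, 0.025, 0.028,
       0.031, 0.034, 0.037, 0.04 , 0.043, 0.046, 0.049, 0.052, 0.055,
       0.058, 0.061]))
stamp_dock [ 0.6034 -0.1509  0.0103] 0.56
stop_top [ 0.6031 -0.1509  0.0126] 0.66
jaw_top [ 0.5952 -0.1528  0.0342] 0.93
```

View pics/w2.png

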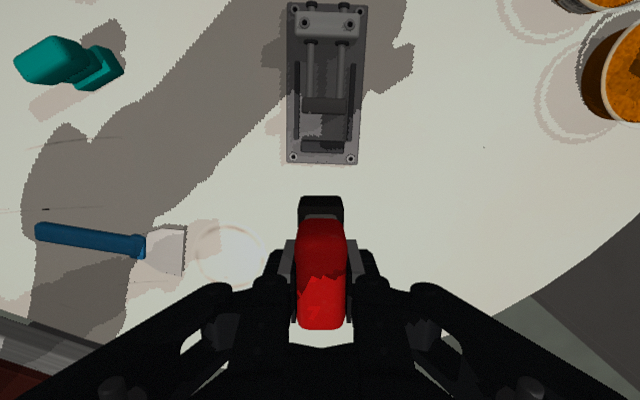

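The wrist view shows the dock ahead, with the stop at (323,146), the jaw at (327,104) and the held stamp at (321,260), upright. I'll get the profile along the dock axis.

```bash
python3 - <<'E'
from h import *
P=np.load("w2P.npy").reshape(-1,3); P=P[~np.isnan(P[:,0])]
a=np.radians(22.7); e=np.array([np.cos(a),np.sin(a)]); n=np.array([-e[1],e[0]]); c=np.array([.5983,-.1543]); T=np.array([.5123,-.1891])
D=np.c_[(P[:,:2]-c)@e,(P[:,:2]-c)@n,P[:,2]]
for nm,l,lo,hi,w in [("stop",(-75,-20),.018,.026,.025),("jawtop",(-60,15),.047,.056,.024),("housing",(20,80),.04,.048,.04)]:
    m=(D[:,0]*1e3>l[0])&(D[:,0]*1e3<l[1])&(abs(D[:,1])<w)&(D[:,2]>lo)&(D[:,2]<hi); q=D[m]*1e3
    if len(q): print(nm,len(q),"x",np.percentile(q[:,0],[2,50,98]).round(1),"y",np.percentile(q[:,1],[2,50,98]).round(1),"z",np.median(q[:,2]).round(1))
print("TCP",(T-c)@e*1e3,(T-c)@n*1e3)
S=np.c_[(P[:,:2]-T)@e,(P[:,:2]-T)@n,P[:,2]]*1e3
m=(abs(S[:,0])<45)&(abs(S[:,1])<12)&(S[:,2]>120)
q=S[m]; h=np.histogram(q[:,2],bins=np.arange(120,260,6)); print(h)
t=q[(q[:,2]>170)&(q[:,2]<235)]; print("head x range",np.percentile(t[:,0],[1,99]),"y",np.percentile(t[:,1],[1,99]))
f=q[(q[:,2]>140)&(q[:,2]<182)]; 
if len(f): print("foot x",np.percentile(f[:,0],[1,50,99]),"z",np.percentile(f[:,2],[1,50,99]))
E
```

```text
stop 518 x [-61.5 -55.8 -50.2] y [-20.3   0.2  21.1] z 22.4
jawtop 733 x [-23.9 -17.2 -10.5] y [-18.9  -0.1  19.1] z 50.4
housing 1725 x [39.  48.  57.8] y [-26.4   0.1  26.5] z 44.5
TCP -92.76780596612355 1.083594126814063
(array([   0,    0,    0,    0,    0,   54,  106,  118,  427,  236,   72,
          0,    1,  136,  209,  266,  893, 4125,  466,  125,   47,   83,
         75]), array([120, 126, 132, 138, 144, 150, 156, 162, 168, 174, 180, 186, 192,
       198, 204, 210, 216, 222, 228, 234, 240, 246, 252, 258]))
head x range [-18.71789028  22.89726101] y [-11.66465008  11.5469609 ]
foot x [11.91956542 20.03092807 21.70092081] z [153.35591799 173.0200507  181.55271309]
```

Dock origin from the stop edge (-50 → -29 mm from the plate centre) agrees with the jaw face (-24 → +5). The TCP is now at dock x = -63.6, y = +1.1. The stamp bottom is 41 mm below the TCP. I'll go to x = -36 and lower the bottom to 31 mm.

```bash
python3 -m pendant '{"translation":[[0.0259,0.0096,-0.03],[0,0,-0.04],[0,0,-0.03],[0,0,-0.02],[0,0,0],[0,0,0],[0,0,0],[0,0,0]],"rot":[[0,0,-1.9],[0,0,0],[0,0,0],[0,0,0],[0,0,0],[0,0,0],[0,0,0],[0,0,0]],"claw":[1,1,1,1,1,1,1,1]}'
python3 -c "
from h import *
s=readout.get_state();M=R.from_quat(s['tcp_rot']).as_matrix(); print(s['tcp_pos'],np.degrees(np.arctan2(M[1,1],M[0,1])))
o=np.array([.5983,-.1543])-.0292*np.array([.9225,.3859]);d=s['tcp_pos'][:2]-o;print(d@[.9225,.3859],d@[-.3859,.9225])"
```

```text
t: 6.45
tcp_pos: [0.5386, -0.1807, 0.0731]
tcp_rot: [0.981, 0.196, 0.001, 0.0]
wrist_force: [-0.4, -0.5, -1.3]
width: 0.0204
grasp_force: 59.0
[ 0.53862671 -0.1807256   0.07312867] -67.40233946405345
-0.03604843434755597 -0.0013496963955008017
```

```bash
python3 -m pendant '{"translation":[[0.0047,0.0021,0],[0.0047,0.0021,0],[0.0047,0.0021,0],[0.0047,0.0021,0],[0.0047,0.0021,0],[0.0047,0.0021,0],[0.0047,0.0021,0],[0.0047,0.0021,0],[0,0,0],[0,0,0],[0,0,0]],"rot":[[0,0,0],[0,0,0],[0,0,0],[0,0,0],[0,0,0],[0,0,0],[0,0,0],[0,0,0],[0,0,0],[0,0,0],[0,0,0]],"claw":[1,1,1,1,1,1,1,1,1,1,1]}'
python3 -c "
from h import *
s=readout.get_state()
o=np.array([.5983,-.1543])-.0292*np.array([.9225,.3859]);d=s['tcp_pos'][:2]-o;print(d@[.9225,.3859],d@[-.3859,.9225],s['wrist_torque'])
for n in ['side','scene']:
  p,P=cloud(n); np.save(n+'2P.npy',P); 
  globals()[n]=p
a=cv2.resize(side[120:220,260:400],(700,500),interpolation=cv2.INTER_CUBIC)
save(a,'s2.png')"
```

```text
t: 7.82
tcp_pos: [0.5755, -0.164, 0.0722]
tcp_rot: [0.981, 0.196, -0.0, 0.0]
wrist_force: [-3.0, -4.1, -2.3]
width: 0.0208
grasp_force: 58.8
0.004402975808320523 -0.00019505670007365176 [-0.86296718  0.85502699  0.01696078]
```

View pics/s2.png

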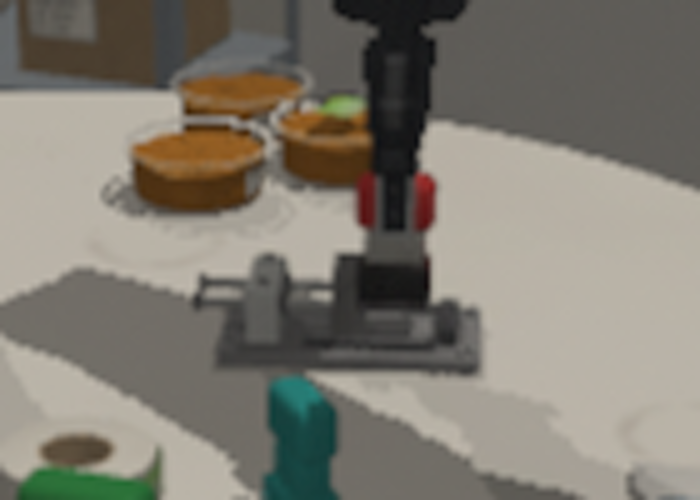

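The jaw is pressed back. The stamp is upright with its foot (395,285) above the stop (450,310) and clear of the stop's inner edge. I'll add 1.5 mm of push and lower it.

```bash
python3 -m pendant '{"translation":[[0.0014,0.0006,0],[0,0,-0.005],[0,0,-0.005],[0,0,-0.005],[0,0,-0.004],[0,0,0],[0,0,0],[0,0,0]],"rot":[[0,0,0],[0,0,0],[0,0,0],[0,0,0],[0,0,0],[0,0,0],[0,0,0],[0,0,0]],"claw":[1,1,1,1,1,1,1,1]}'
```

```text
t: 8.93
tcp_pos: [0.5768, -0.1632, 0.0529]
tcp_rot: [0.981, 0.196, -0.0, -0.0]
wrist_force: [-4.5, -2.3, -3.1]
width: 0.0205
grasp_force: 58.7
```

```bash
python3 -m pendant '{"translation":[[0,0,-0.001],[0,0,-0.001],[0,0,0],[0,0,0],[0,0,0]],"rot":[[0,0,0],[0,0,0],[0,0,0],[0,0,0],[0,0,0]],"claw":[1,1,1,1,1]}'
```

```text
t: 9.55
tcp_pos: [0.5773, -0.1631, 0.0526]
tcp_rot: [0.981, 0.196, 0.0, -0.0]
wrist_force: [-9.3, 0.7, 11.3]
width: 0.0205
grasp_force: 60.7
```

Floor contact (11 N up). I'll ease off, slide back towards the stop and release.

```bash
python3 -m pendant '{"translation":[[0,0,0.0015],[-0.0018,-0.0008,0],[-0.0018,-0.0008,0],[0,0,0],[0,0,0],[0,0,0],[0,0,0],[0,0,0],[0,0,0]],"rot":[[0,0,0],[0,0,0],[0,0,0],[0,0,0],[0,0,0],[0,0,0],[0,0,0],[0,0,0],[0,0,0]],"claw":[1,1,1,1,-0.3,-0.3,-0.3,-0.3,-0.3]}'
python3 -c "
from h import *
p,P=cloud('side'); q,_=cloud('scene')
save(np.hstack([cv2.resize(p[130:210,270:370],(400,320),interpolation=cv2.INTER_CUBIC),cv2.resize(q[180:276,370:490],(400,320),interpolation=cv2.INTER_CUBIC)]),'s3.png')"
```

```text
t: 10.68
tcp_pos: [0.5737, -0.1648, 0.0528]
tcp_rot: [0.981, 0.196, 0.0, -0.0]
wrist_force: [0.3, -0.5, -0.1]
width: 0.0555
grasp_force: 0.0
```

View pics/s3.png

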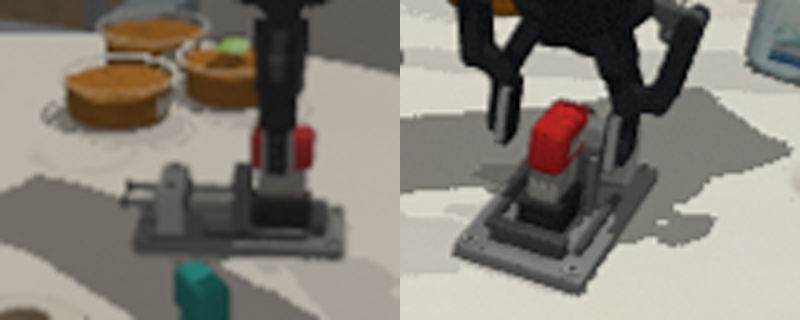

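The stamp is released between stop and jaw (side crop 280,180; scene crop 550,170). I'll retreat upward and check how it sits.

```bash
python3 -m pendant '{"translation":[[0,0,0.02],[0,0,0.04],[0,0,0.05],[-0.03,-0.013,0.05],[-0.04,-0.016,0.01],[0,0,0],[0,0,0],[0,0,0]],"rot":[[0,0,0],[0,0,0],[0,0,0],[0,0,0],[0,0,0],[0,0,0],[0,0,0],[0,0,0]],"claw":[-0.3,-0.3,-0.3,-0.3,-0.3,-0.3,-0.3,-0.3]}'
python3 - <<'E'
from h import *
w,P=cloud('wrist'); p,_=cloud('side'); q,_=cloud('scene')
e=np.array([.9225,.3859]);n=np.array([-.3859,.9225]);o=np.array([.5983,-.1543])-.0292*e
D=np.c_[(P[...,:2].reshape(-1,3-1)-o)@e,(P[...,:2].reshape(-1,2)-o)@n,P[...,2].ravel()]*1e3
t=D[(abs(D[:,0])<35)&(abs(D[:,1])<25)&(D[:,2]>70)&(D[:,2]<100)]
print("top z",np.percentile(t[:,2],[5,50,95]),cv2.minAreaRect(t[:,:2].astype(np.float32)))
tt=t[t[:,2]>80]; A=np.c_[tt[:,:2],np.ones(len(tt))]; print("slopes deg",np.degrees(np.linalg.lstsq(A,tt[:,2],rcond=None)[0][:2]))
j=D[(D[:,0]>15)&(D[:,0]<50)&(abs(D[:,1])<15)&(D[:,2]>46)&(D[:,2]<55)]; print("jaw x",np.percentile(j[:,0],[2,98]))
f=lambda i:cv2.resize(i,(400,320),interpolation=cv2.INTER_CUBIC)
save(np.hstack([f(p[130:210,270:370]),f(q[180:276,370:490])]),'s4.png')
E
```

```text
t: 11.78
tcp_pos: [0.504, -0.1931, 0.2222]
tcp_rot: [0.98, 0.197, -0.0, -0.0]
wrist_force: [0.9, 0.6, 1.1]
width: 0.0559
grasp_force: 0.0
top z [80.11938013 84.07876784 85.65788723] ((0.04411125183105469, -1.289626121520996), (22.547208786010742, 44.329166412353516), 89.85201263427734)
slopes deg [0.2136853  0.58113444]
jaw x [21.94847661 34.54379327]
```

View pics/s4.png

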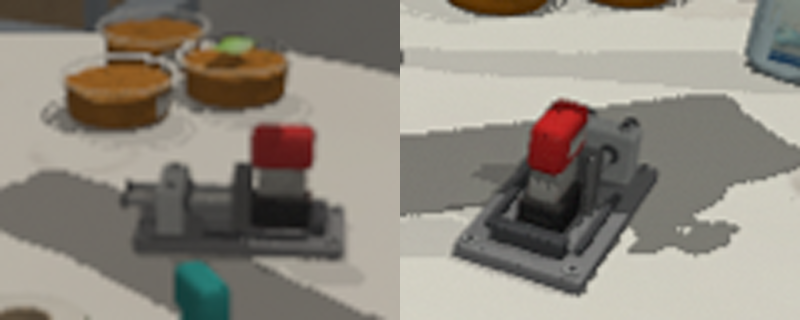

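The stamp stands upright and flat at dock x = 0.0, y = -1.3 mm, with its top at 84 mm (10 + 74). The jaw face is at about +21 mm, so the stamp is held, and the robot is clear.

```bash
python3 -c "
from workcell import robot; print(robot.job_done())"
```

```text
the job is handed in; nothing more can be done
None
```

The small red date stamp now stands upright and flat in its spring dock, held between the stop and the jaw; I didn't touch the label roll or the beaker, the robot is clear, and the job was handed in at about 12 s.

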